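Fill the mug with corks from the feeder box

ROBOT

A 7-joint arm with a two-finger parallel gripper is mounted at the origin on a cart in front of the work surface, level with it; the furniture and walls round the work are solid. World frame = base frame: x ahead of the robot, y to its left, z up, the work surface at z = 0. Lengths are in m, angles in degrees, forces in N, time in s.
With the tool pointing down it reaches from about 0.35 to 0.9 m from the base axis. Payload 19.9 kg.
Tool frame: the origin (TCP) lies midway between the tips of the shut fingers; the grasp point (between the pads) lies 19 mm behind it (env.hold_point_z is the distance from the TCP to the grasp point, in m); z points along the fingers, y is the line along which they close (so a half turn about z gives the same grasp; the last joint's range is limited). The gripper opens to 94 mm and grips with 3 to 60 N. Pads are 16 mm wide; open, the fingers measure 119 mm over their backs; the gripper's body (75 mm by 177 mm) begins 78 mm behind the grasp point.
Start: joints at [-68.497, 23.915, -0.59, 92.452, 0.269, 63.638, -3.037], TCP at [0.253, 0.571, 0.205] pointing down, gripper open.
Joint ranges: [-161.28, 161.28], [-22.2, 115.67], [-73.04, 71.86], [3.21, 147.25], [-68.34, 248.33], [10.77, 114.83], [-161.83, 161.83]. Speed limits (degrees/s): [108.29, 108.29, 136.94, 136.94, 172.46, 172.46, 172.46].

INTERFACE

Orientations are given as a 3x3 rotation matrix whose columns are the frame's x, y, z axes.
In Python, from rig import env, viewer, workorder gives the robot as it stands.
- The arm moves only by the tool step_arm, never from a script. Its argument "increments" is a list of rows, each an object of numbers: "dx", "dy", "dz": the shift along the tool's x, y, z in mm; "spin": the turn about the tool's z in rad. In form: [{"dx": .., "dy": .., "dz": .., "spin": ..}, ...]. A call has 1 to 8 rows; each row is the pose to reach, as a shift and turn from the pose commanded when the call began, along the tool's axes at that moment; what a row does not reach only later rows make up. A row lasts 1/10 s, in which the tool goes at most 50 mm and 8.59 degrees, less where a joint would pass 70% of its speed; a pose out of reach is approached as far as the arm can. A call with a gripper value outside its range is refused whole. "gripper" is the finger opening in mm, from 0 to 94, set as the call begins (left out, the last holds). The fingers move at their own pace and stop on an object; "force" is the grip in N (left out, the last holds). Time passes only in rows, so rows that repeat a pose let the fingers close. It gives the time, the measured TCP pose, the force, the opening and the grip force at its end, in the units of the state.
- env.observe(): the state, without advancing time (a new reading comes with each control period).
- viewer.grab_frame(name): name is "scene" or "top" or "wrist"; returns a dict with "image" (420x560x3 uint8, red, green, blue), "range_z" (420x560 float32, m along the optical axis (not along the pixel's ray), 0 where there is no reading), "fov_y" (degrees; the focal length in pixels is half the picture's height over the tangent of half this angle, whatever the lens; pixels are square), "cx", "cy" (the principal point, pixels), "origin" and "attitude" of the camera in the world. Camera axes: x right, y down, z forward; pixel columns grow to the right and rows downward; lengths in m; the calibration is good to about 2 mm. A picture is of the moment at which its call begins.
- workorder.finish_job(): hands the job in; it is judged then, once.
The state is a dict: "time_s": time; "joints": joint angles; "qvel": joint speeds; "tau": joint torques, N m; "eef_pos": TCP position; "eef_rot": TCP orientation; "force": force on the tool from outside, world axes, zero at the start; "wrist_torque": the same for the moment, N m; "opening": finger opening in m; "finger_force": force on a finger pad.
Only numpy, scipy, OpenCV 4.12 (cv2) and the standard library are available. Lean on these libraries where they do the work, as an engineer would, in place of code of your own. Each camera call takes 0.05 s, during which the arm holds its last target. There are 200 camera calls.

TASK

Stand the purple mug upright on the base plate of the green feeder box, under its chute, then slide the shutter open by its red tab so that all three corks drop into the mug, and slide the shutter fully shut again. Leave the mug standing there with the three corks in it; never tip it over or spill a cork, and leave the clear bottle, the red screw cap and the red scraper as they are.

Things in the scene. Friction and masses are not known exactly. Their poses are not given: they have to be found in the camera images.
- feeder: Green sheet-metal cork feeder, fixed to the table, its open front roughly towards the robot. Origin: on the table straight below the chute's centre; x points from the front to the back plate, z up. A vertical chute (38 mm in x, 58 mm in y) hangs over a base plate; its clear front is at x -19 mm and rises to z 280 mm, with the funnel behind it as high.
- feeder_base (a point): Point on top of the dark steel base plate, 5 mm above the table, below the chute's centre; the mug is to stand here. The plate reaches from x -62 to +98 mm and is 112 mm wide (y). On it: two rubber stop pegs 16 mm high, 10 mm thick at x +46, y +-32 mm, and the back plate from x +78 mm on, 100 mm wide, 275 mm high. Axes as the feeder's.
- chute_mouth (a point): Centre of the chute's lower end, 129 mm above the table, at feeder x 0, y 0. The shutter plate (5 mm thick, 54 mm wide) closes it at z 129 to 134 mm and the corks rest on it. Two guide rails beside the plate: y +-32 mm, 6 mm wide, z 122 to 138 mm, x -35 to +27 mm. Axes as the feeder's.
- shutter (a joint): Travel of the shutter: 0 = fully shut (against its stop), 0.045 m = fully open. It opens along the feeder's -x (out of the front, roughly towards the robot), takes about 1.5 N to slide and stays where it is left. The corks drop somewhere beyond two thirds of the travel.
- shutter_tab (a point): Centre of the top end of the shutter's upright red tab, 181 mm above the table; with the shutter shut, 50 mm in front of the chute's centre (31 mm in front of its clear front). Tab 12 mm thick (feeder y), 14 mm along the travel (x), on a red foot 26 mm wide (y), 20 mm (x), top at z 138 mm, so the tab's free height is 43 mm. Axes as the feeder's.
- purple_mug: Purple stoneware mug, about 0.25 kg, 91 mm across the bowl, 121 mm with its handle, 100 mm high, hollow, open at the top, standing upright. Origin: underside, midway along the 121 mm length. Its -y axis points from the bowl to the handle; the bowl's axis is at y +14 mm. At the start the handle points roughly towards the robot.
- mug_bowl (a point): Point on the bowl's axis, 55 mm above the mug's underside (inner floor at 10 mm, rim at 100 mm; outer radius up to 46 mm, mouth about 75 mm wide). Axes as the mug's.
- mug_handle (a point): Good grip point in the mug's handle, 64 mm from the bowl's axis and 66 mm above the underside. The handle is 18 mm thick (mug x), its outermost part is 74 mm from the bowl's axis and it spans 19 to 91 mm in height; its loop is as good as solid to the fingers. Axes as the mug's.
- cork_1_mid (a point): Centre of a wine cork, 24 mm thick, about 43 mm long, 12 g. The three corks lie crosswise one above the other in the chute on the shutter; this is the lowest one.
- cork_2_mid (a point): Centre of a wine cork, 24 mm thick, about 43 mm long, 12 g. The three corks lie crosswise one above the other in the chute on the shutter; this is the middle one.
- cork_3_mid (a point): Centre of a wine cork, 24 mm thick, about 43 mm long, 12 g. The three corks lie crosswise one above the other in the chute on the shutter; this is the top one.
- clear_bottle: Bystander: clear half bottle, 60 mm across, 240 mm high, standing to the left of the mug's starting place. Origin at the centre of its underside.
- red_cap: Bystander: red screw cap, 30 mm across, 16 mm high, on the table near the front edge. Origin at the centre of its underside.
- red_scraper: Bystander: red plastic scraper, 186 x 35 x 13 mm, lying to the right of the feeder. Origin at the centre of its underside.
Mind the look-alikes: they are no part of the job. Of the things like the purple_mug, leave any that is pink; of the rest the larger one is meant.

How it is judged:
By the outcome, as a careful person would: the job done as asked, in the order asked, and still so for the second after the job is handed in, with the robot touching nothing.
It also fails if it takes over 56 s, if anything falls off the work surface, if the arm or the gripper's body presses on something with over 40 N, if the wrist force passes 120 N, or if a joint passes its speed limit or range.

## Working session

There is one attempt and no reset: what is moved stays moved. The work goes in short steps, Python scripts to look and compute and a tool call to move; the robot and the scene stay as the last step left them, time stands still between calls to the robot, and variables do not carry over. Pictures are saved under pics/ and viewed, at most 13 in all, crops included, and the job is handed in when it is done.

Besides the shell and the picture viewer there is one more tool, called after "Emit:" in YAML: its name, and indented under it one key for each argument. step_arm: Moves the arm, as the interface text tells. Its arguments: {"type":"object","properties":{"increments":{"type":"array"},"gripper":{"type":"number"},"force":{"type":"number"}},"required":["increments"]}

```bash
mkdir -p pics; cat > h.py <<'E'
import numpy as np, cv2
from rig import env, viewer, workorder
def grab(n,save=None):
    f=viewer.grab_frame(n)
    np.savez('/tmp/%s.npz'%n,**f)
    if save: cv2.imwrite('pics/'+save,cv2.cvtColor(f['image'],cv2.COLOR_RGB2BGR))
    return f
def load(n): return dict(np.load('/tmp/%s.npz'%n))
def cloud(f):
    H,W=f['range_z'].shape
    fl=H/2/np.tan(np.radians(float(f['fov_y']))/2)
    u,v=np.meshgrid(np.arange(W),np.arange(H)); z=f['range_z']
    P=np.stack([(u-f['cx'])/fl*z,(v-f['cy'])/fl*z,z],-1)
    return P@np.array(f['attitude']).T+np.array(f['origin'])
E
python3 - <<'E'
from h import *
a=grab('scene','s1.png');b=grab('top','t1.png')
for f in(a,b): print(f['origin'],f['attitude'],f['fov_y'])
o=env.observe();print(o['eef_pos'],o['eef_rot'],o['time_s'],env.hold_point_z)
E
```

```text
[-0.30029557 -0.88228835  0.88509224] [[ 6.83331025e-01 -3.77402230e-01  6.25001013e-01]
 [-7.30108697e-01 -3.53223304e-01  5.84956911e-01]
 [ 8.80310871e-07 -8.56037881e-01 -5.16913093e-01]] 49.487409697591254
[ 0.53541285 -0.02833378  1.37103284] [[-0.0243088  -0.99684235  0.07559378]
 [-0.99960454  0.02530603  0.01226207]
 [-0.01413633 -0.07526581 -0.9970633 ]] 55.27426147907274
[0.25291553 0.57117578 0.2048968 ] [[-9.14383050e-01  4.04849992e-01 -3.48491320e-04]
 [ 4.04850131e-01  9.14382490e-01 -1.01689588e-03]
 [-9.30359254e-05 -1.07091911e-03 -9.99999422e-01]] 0.1 0.0188
```

View pics/s1.png

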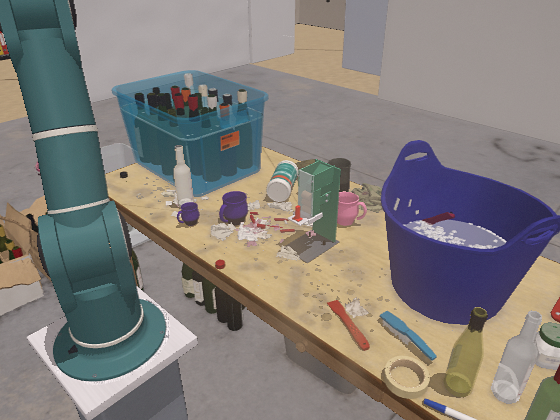

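View pics/t1.png

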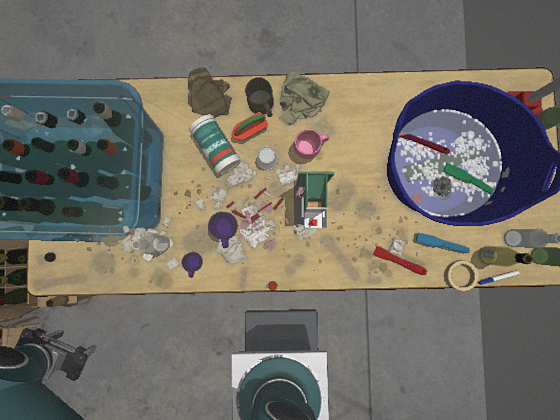

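Candidates in the top picture: the large purple mug at (222,228), a small purple mug at (192,262) and a pink mug at (310,145). The larger purple one at (222,228) fits. The feeder is at about (313,200), the bottle at about (160,243). I'll confirm this in a crop.

```bash
python3 - <<'E'
from h import *
f=load('top');g=load('scene')
A=f['image'][160:280,180:340];B=g['image'][150:270,165:345]
A=cv2.resize(A,None,fx=4,fy=4,interpolation=2);B=cv2.resize(B,None,fx=4,fy=4,interpolation=2)
cv2.imwrite('pics/t1c.png',A[:,:,::-1]);cv2.imwrite('pics/s1c.png',B[:,:,::-1])
P=cloud(f)
def fit(m,t):
    p=P[m];print(t,len(p),p.min(0),p.max(0))
X=P[...,0];Y=P[...,1];Z=P[...,2]
u,v=np.meshgrid(np.arange(560),np.arange(420))
box=(u>195)&(u<250)&(v>200)&(v<260)
# mug rim and handle
r=box&(Z>.093)&(Z<.11);fit(r,'rim')
c,rad=cv2.minEnclosingCircle((P[r][:,:2]*1000).astype(np.float32));print('rim circle',c,rad)
h=box&(Z>.06)&(Z<.096)
q=P[h][:,:2]*1000;d=np.linalg.norm(q-c,axis=1);q=q[d>50];print('handle',len(q),q.mean(0),np.degrees(np.arctan2(*(q.mean(0)-c)[::-1])), (np.linalg.norm(q-c,axis=1)).max())
fb=(u>280)&(u<340)&(v>160)&(v<240)
hi=fb&(Z>.26)&(Z<.29);fit(hi,'funnel');print(cv2.minAreaRect((P[hi][:,:2]*1000).astype(np.float32)))
im=f['image'].astype(int);red=fb&(im[...,0]>150)&(im[...,1]<70)&(Z>.165)&(Z<.19);fit(red,'tab');print(np.median(P[red],0) if red.any() else '')
P2=cloud(g);im=g['image'].astype(int);red=(im[...,0]>130)&(im[...,1]<80)&(P2[...,2]>.145)&(P2[...,2]<.19)&(abs(P2[...,1]+.08)<.2)&(P2[...,0]<.8)
print('tab scene',red.sum(),np.median(P2[red],0),P2[red].max(0),P2[red].min(0))
E
```

```text
rim 111 [0.52736795 0.1326605  0.0930144 ] [0.61997557 0.21631215 0.10389581]
rim circle (573.971923828125, 174.44039916992188) 47.44578552246094
handle 35 [508.92247637 181.74960539] 173.5889168278777 130.59797457549047
funnel 387 [ 0.60940662 -0.16794849  0.26010538] [ 0.71373503 -0.07147289  0.28437617]
((661.35888671875, -118.36363220214844), (96.4630355834961, 102.48278045654297), 88.40540313720703)
tab 11 [ 0.57471544 -0.11881208  0.17355247] [ 0.58356067 -0.10982156  0.18458209]
[ 0.58051615 -0.11582085  0.17908769]
tab scene 29 [ 0.57438772 -0.12112425  0.16982238] [ 0.58158836 -0.11302961  0.18155787] [ 0.570389   -0.12511871  0.14699474]
```

View pics/t1c.png

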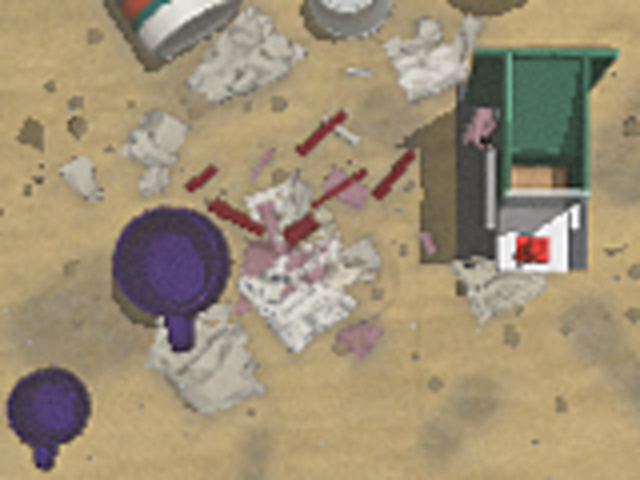

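View pics/s1c.png

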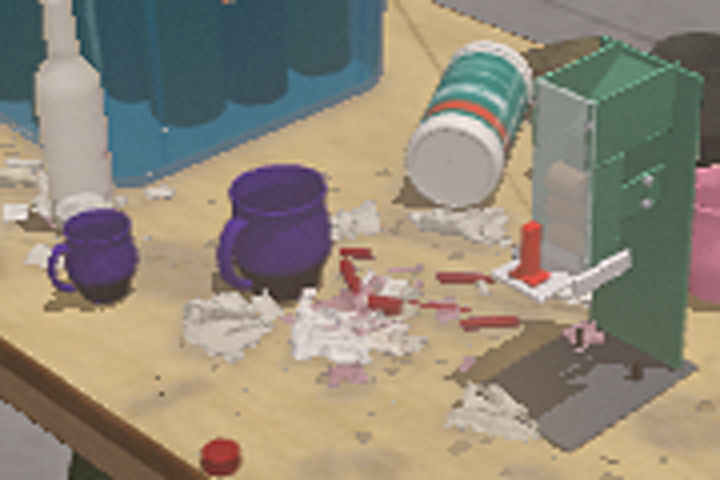

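The crops confirm it: the bigger purple mug is at crop (172,262), with its handle pointing at the robot. The feeder's tab is at crop (532,250), and its front faces the robot. Next I'll refine the handle direction, the feeder yaw and the wrist outline.

```bash
python3 - <<'E'
from h import *
np.set_printoptions(precision=1,suppress=True)
f=load('top');P=cloud(f)*1000;im=f['image'].astype(int)
u,v=np.meshgrid(np.arange(560),np.arange(420))
pur=(im[...,2]>im[...,1]+35)&(im[...,0]>im[...,1]+10)&(u>200)&(u<245)&(v>200)&(v<255)
p=P[pur];c=np.array([574,174.4])
for lo,hi in((90,100),(70,93),(50,70)):
  q=p[(p[:,2]>lo)&(p[:,2]<hi)];d=np.linalg.norm(q[:,:2]-c,axis=1);q=q[(d>50)&(d<85)]
  if len(q):print(lo,len(q),q.mean(0),q.min(0),q.max(0))
r=p[(p[:,2]>96)];print('rim',r.min(0),r.max(0))
# rim centre by algebraic circle fit
A=np.c_[2*r[:,:2],np.ones(len(r))];s=np.linalg.lstsq(A,(r[:,:2]**2).sum(1),rcond=None)[0];print('circ',s[:2],np.sqrt(s[2]+s[0]**2+s[1]**2))
# feeder: high edges by height
fb=(u>280)&(u<345)&(v>155)&(v<240)
m=fb&(P[...,2]>255)&(P[...,2]<292)
for vv in range(165,212,4):
  k=np.where(m[vv])[0]
  if len(k):print(vv,[ (P[vv,j].round(0).tolist()) for j in (k[0],k[-1])],len(k))
# base plate
b=fb&(P[...,2]>2)&(P[...,2]<9)&(im.max(-1)<110)
print('base',b.sum(),P[b].min(0),P[b].max(0))
# side wall from scene
g=load('scene');Q=cloud(g)*1000;ig=g['image'].astype(int)
w=(ig[...,1]>ig[...,0]+20)&(Q[...,2]>30)&(Q[...,2]<270)&(Q[...,0]>560)&(Q[...,0]<800)&(abs(Q[...,1]+120)<80)
q=Q[w];print('wall',len(q),q.min(0),q.max(0),np.median(q,0))
l=q[(q[:,1]<np.median(q[:,1])+8)];vx,vy,x0,y0=cv2.fitLine(l[:,:2].astype(np.float32),cv2.DIST_HUBER,0,.01,.01).ravel();print('wall yaw',np.degrees(np.arctan2(vy,vx)),x0,y0)
# gripper outline from top
t=env.observe()['eef_pos']*1000
for z in range(250,700,30):
  k=(abs(P[...,2]-z)<15)&(np.hypot(P[...,0]-t[0],P[...,1]-t[1])<200)
  if k.sum():print(z,k.sum(),P[k].min(0)[:2]-t[:2],P[k].max(0)[:2]-t[:2])
E
```

```text
90 4 [522.6 167.8  91.3] [520.9 163.   91. ] [524.2 172.6  91.5]
70 15 [519.9 166.8  87.2] [514.4 160.2  82.3] [524.2 173.   91.5]
rim [537.1 135.4  96.1] [616.8 212.1 103.7]
circ [578.6 173.2] 40.49596057518037
173 [[710.0, -71.0, 275.0], [708.0, -168.0, 274.0]] 36
177 [[698.0, -90.0, 279.0], [697.0, -148.0, 276.0]] 22
181 [[687.0, -90.0, 278.0], [686.0, -148.0, 276.0]] 21
185 [[676.0, -89.0, 280.0], [674.0, -147.0, 280.0]] 5
189 [[665.0, -89.0, 280.0], [663.0, -146.0, 282.0]] 5
193 [[654.0, -89.0, 281.0], [653.0, -147.0, 276.0]] 5
197 [[643.0, -89.0, 280.0], [642.0, -146.0, 277.0]] 5
201 [[632.0, -88.0, 276.0], [630.0, -145.0, 282.0]] 5
205 [[621.0, -88.0, 277.0], [620.0, -145.0, 279.0]] 5
209 [[611.0, -88.0, 263.0], [609.0, -143.0, 268.0]] 6
base 279 [ 569.4 -214.     2. ] [813.6 -18.3   9. ]
wall 856 [ 607.3 -173.9   72. ] [712.8 -89.6 269.9] [ 674.5 -147.3  231.9]
wall yaw -4.4979386 656.16516 -148.32268
250 52 [-26.1 -56.3] [35.5 53.1]
280 20 [17.2 42. ] [35.  51.7]
310 269 [-59.5 -87.3] [66.7 60.8]
340 1035 [-63.3 -91.6] [68.8 88.5]
370 116 [-42.5 -48.3] [38.2  3.4]
400 196 [-42.9 -47.3] [39.5 -2.2]
430 310 [-31.9 -46.9] [50.8 22.4]
460 163 [  4.3 -45.7] [49.4 11.4]
490 68 [ 32.7 -61.9] [64.5 16.6]
520 280 [ 20.5 -98.5] [69.4 -3. ]
550 474 [   3.1 -120.3] [69.3 -8.2]
580 487 [ -19.2 -174.9] [ 57.6 -30.1]
610 953 [ -27.  -197.9] [ 40.1 -52.2]
640 1138 [ -27. -199.] [  6.3 -74.5]
670 109 [ -22.4 -198.4] [ -14.7 -130.2]
```

Emit:
step_arm:
  increments:
    - {"dx": -40, "dy": -27, "dz": 0, "spin": -0.1}
    - {"dx": -90, "dy": -61, "dz": 0, "spin": -0.2}
    - {"dx": -145, "dy": -98, "dz": 0, "spin": -0.3}
    - {"dx": -200, "dy": -135, "dz": 0, "spin": -0.4}
    - {"dx": -255, "dy": -172, "dz": 0, "spin": -0.5}
    - {"dx": -310, "dy": -209, "dz": 0, "spin": -0.527}
    - {"dx": -360, "dy": -243, "dz": 0, "spin": -0.527}
    - {"dx": -396, "dy": -268, "dz": 0, "spin": -0.527}
  gripper: 50
  force: 50

```text
time_s: 0.9
eef_pos: [0.4651, 0.232, 0.2054]
eef_rot: [[-0.994, -0.11, -0.0], [-0.11, 0.994, -0.0], [0.0, -0.0, -1.0]]
force: [0.7, 0.3, 0.3]
opening: 0.0504
finger_force: 0.0
```

```bash
python3 - <<'E'
from h import *
np.set_printoptions(precision=3,suppress=True)
f=grab('wrist','w1.png');o=env.observe();print(o['time_s'],o['eef_pos'],o['eef_rot'],o['joints'],o['opening'])
P=cloud(f)*1000;im=f['image'].astype(int)
pur=(im[...,2]>im[...,1]+30)&(im[...,0]>im[...,1]+10)
p=P[pur];p=p[(abs(p[:,0]-560)<90)&(abs(p[:,1]-170)<60)]
print(len(p),p.min(0),p.max(0))
for lo,hi in((30,60),(60,75),(75,95)):
  q=p[(p[:,2]>lo)&(p[:,2]<hi)&(p[:,0]<526)];print(lo,len(q),q.mean(0),q.min(0),q.max(0)) if len(q) else 0
E
```

```text
0.95 [0.469 0.224 0.206] [[-0.995 -0.102  0.001]
 [-0.102  0.995 -0.002]
 [-0.001 -0.003 -1.   ]] [-34.075  13.149   5.816 107.489  -1.35   59.431  68.131] 0.04963227375647053
676 [475.448 135.428  10.355] [619.055 213.262 244.785]
30 1 [520.337 170.345  37.541] [520.337 170.345  37.541] [520.337 170.345  37.541]
60 21 [506.308 165.79   72.729] [505.236 162.117  69.907] [507.684 169.821  74.96 ]
75 143 [513.805 165.038  84.126] [506.3   160.546  75.432] [525.679 171.115  92.446]
```

View pics/w1.png

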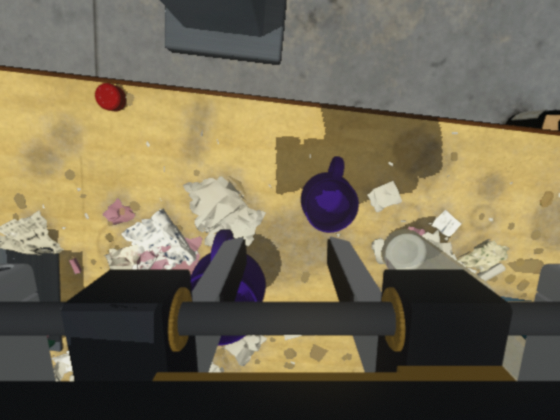

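The wrist view shows the mug's handle tip at (222,235), the small mug clear of it at (330,200) and the bottle at (405,250). I'll settle first, then go over the handle.

Emit:
step_arm:
  increments:
    - {"dx": 0, "dy": 0, "dz": 0, "spin": 0}
    - {"dx": 0, "dy": 0, "dz": 0, "spin": 0}

```text
time_s: 1.15
eef_pos: [0.4641, 0.2344, 0.2053]
eef_rot: [[-0.994, -0.11, -0.001], [-0.11, 0.994, -0.0], [0.001, 0.0, -1.0]]
force: [0.3, 0.7, 0.2]
opening: 0.05
finger_force: 0.0
```

Emit:
step_arm:
  increments:
    - {"dx": -18, "dy": -37, "dz": 0, "spin": 0}
    - {"dx": -35, "dy": -73, "dz": 0, "spin": 0}
    - {"dx": -35, "dy": -73, "dz": 0, "spin": 0}
    - {"dx": -35, "dy": -73, "dz": 40, "spin": 0}
    - {"dx": -35, "dy": -73, "dz": 80, "spin": 0}
    - {"dx": -35, "dy": -73, "dz": 110, "spin": 0}
    - {"dx": -35, "dy": -73, "dz": 110, "spin": 0}

```text
time_s: 1.85
eef_pos: [0.5045, 0.1661, 0.0922]
eef_rot: [[-0.994, -0.112, -0.006], [-0.112, 0.994, -0.002], [0.006, -0.001, -1.0]]
force: [0.2, 1.1, -0.3]
opening: 0.0501
finger_force: 0.0
```

Emit:
step_arm:
  increments:
    - {"dx": 0, "dy": 0, "dz": 20, "spin": 0}
    - {"dx": 0, "dy": 0, "dz": 40, "spin": 0}
    - {"dx": 0, "dy": 0, "dz": 48, "spin": 0}
    - {"dx": 0, "dy": 0, "dz": 48, "spin": 0}
    - {"dx": 0, "dy": 0, "dz": 48, "spin": 0}

```text
time_s: 2.35
eef_pos: [0.5078, 0.1659, 0.0487]
eef_rot: [[-0.994, -0.111, 0.001], [-0.111, 0.994, 0.001], [-0.001, 0.0, -1.0]]
force: [0.5, 1.0, -0.1]
opening: 0.0497
finger_force: 0.0
```

Emit:
step_arm:
  increments:
    - {"dx": 0, "dy": 0, "dz": 0, "spin": 0}
    - {"dx": 0, "dy": 0, "dz": 0, "spin": 0}
    - {"dx": 0, "dy": 0, "dz": 0, "spin": 0}
    - {"dx": 0, "dy": 0, "dz": 0, "spin": 0}
    - {"dx": 0, "dy": 0, "dz": 0, "spin": 0}
    - {"dx": 0, "dy": 0, "dz": 0, "spin": 0}
  gripper: 10

```text
time_s: 2.95
eef_pos: [0.5073, 0.1653, 0.0475]
eef_rot: [[-0.994, -0.11, -0.0], [-0.11, 0.994, -0.0], [0.0, -0.0, -1.0]]
force: [-2.1, 0.3, 1.7]
opening: 0.0149
finger_force: 50.0
```

The pads sit on the rounded outer edge (15 mm instead of 18), so I'll regrip 5 mm further in.

Emit:
step_arm:
  increments:
    - {"dx": 0, "dy": 0, "dz": 0, "spin": 0}
    - {"dx": 0, "dy": 0, "dz": 0, "spin": 0}
    - {"dx": -5, "dy": 0, "dz": 0, "spin": 0}
    - {"dx": -5, "dy": 0, "dz": 0, "spin": 0}
  gripper: 40

```text
time_s: 3.35
eef_pos: [0.513, 0.1659, 0.0475]
eef_rot: [[-0.994, -0.11, 0.0], [-0.11, 0.994, -0.0], [-0.0, -0.0, -1.0]]
force: [-0.3, -0.6, -0.8]
opening: 0.0395
finger_force: 0.0
```

Emit:
step_arm:
  increments:
    - {"dx": 0, "dy": 0, "dz": 0, "spin": 0}
    - {"dx": 0, "dy": 0, "dz": 0, "spin": 0}
    - {"dx": 0, "dy": 0, "dz": 0, "spin": 0}
    - {"dx": 0, "dy": 0, "dz": 0, "spin": 0}
    - {"dx": 0, "dy": 0, "dz": 0, "spin": 0}
    - {"dx": 0, "dy": 0, "dz": -10, "spin": 0}
    - {"dx": 0, "dy": 0, "dz": -25, "spin": 0}
    - {"dx": 0, "dy": 0, "dz": -25, "spin": 0}
  gripper: 10

```text
time_s: 4.15
eef_pos: [0.5132, 0.1662, 0.0743]
eef_rot: [[-0.994, -0.11, 0.002], [-0.11, 0.994, 0.001], [-0.002, 0.001, -1.0]]
force: [0.5, 0.1, -2.2]
opening: 0.0157
finger_force: 50.0
```

```bash
python3 - <<'E'
from h import *
np.set_printoptions(precision=1,suppress=True)
f=grab('top');g=grab('scene')
P=cloud(f)*1000;im=f['image'].astype(int)
u,v=np.meshgrid(np.arange(560),np.arange(420))
pur=(im[...,2]>im[...,1]+35)&(im[...,0]>im[...,1]+10)&(u>200)&(u<255)&(v>190)&(v<255)
r=P[pur];print(r[:,2].max(),np.percentile(r[:,2],[50,80,90,95]));r=r[(r[:,2]>112)];r=r[r[:,2]<135]
print(len(r),r.min(0),r.max(0),(r.min(0)+r.max(0))/2)
A=np.c_[r[:,:2],np.ones(len(r))];print('tilt',np.linalg.lstsq(A,r[:,2],rcond=None)[0])
B=g['image'][140:260,150:330];cv2.imwrite('pics/s2c.png',cv2.resize(B,None,fx=4,fy=4)[:,:,::-1])
E
```

```text
1371.0328421329868 [ 37.8 123.2 125.4 129.2]
34 [548.9 135.3 116.6] [621.  213.9 131.1] [584.9 174.6 123.9]
tilt [ 0.  -0.  96.8]
```

View pics/s2c.png

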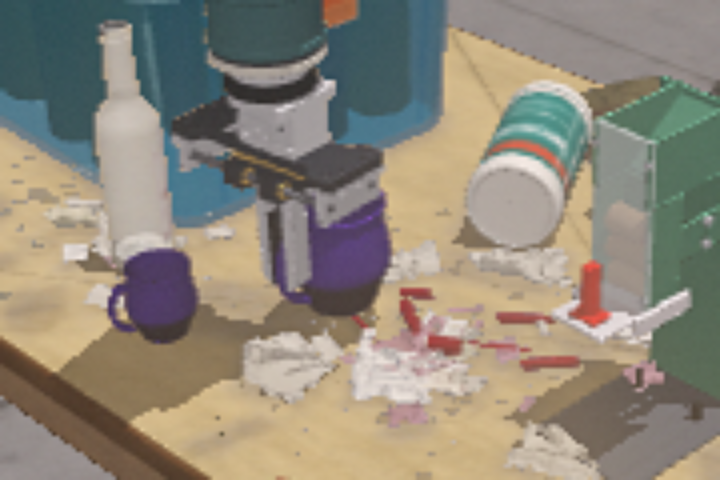

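The mug hangs upright in the grip at crop (345,250), clear of the small mug and the bottle. I'll swing the handle towards the feeder's left side and bring it in.

Emit:
step_arm:
  increments:
    - {"dx": -8, "dy": -10, "dz": 0, "spin": 0.14}
    - {"dx": -16, "dy": -26, "dz": 0, "spin": 0.28}
    - {"dx": -24, "dy": -42, "dz": 0, "spin": 0.42}
    - {"dx": -32, "dy": -58, "dz": 0, "spin": 0.56}
    - {"dx": -40, "dy": -74, "dz": 0, "spin": 0.7}
    - {"dx": -48, "dy": -90, "dz": 0, "spin": 0.84}
    - {"dx": -56, "dy": -102, "dz": 0, "spin": 0.98}
    - {"dx": -63, "dy": -114, "dz": 0, "spin": 1.12}

```text
time_s: 5.05
eef_pos: [0.5875, 0.0588, 0.0718]
eef_rot: [[-0.527, 0.85, -0.001], [0.85, 0.527, -0.0], [0.0, -0.001, -1.0]]
force: [-0.1, -0.1, -1.7]
opening: 0.0156
finger_force: 50.0
```

Emit:
step_arm:
  increments:
    - {"dx": 0, "dy": 0, "dz": 0, "spin": 0.11}
    - {"dx": 0, "dy": 0, "dz": 0, "spin": 0.22}
    - {"dx": 0, "dy": 0, "dz": 0, "spin": 0.334}
    - {"dx": 0, "dy": 0, "dz": 8, "spin": 0.334}
    - {"dx": 0, "dy": 0, "dz": 14, "spin": 0.334}
    - {"dx": 0, "dy": 0, "dz": 14, "spin": 0.334}
    - {"dx": 0, "dy": 0, "dz": 14, "spin": 0.334}

```text
time_s: 5.75
eef_pos: [0.5873, 0.0593, 0.0581]
eef_rot: [[-0.226, 0.974, -0.001], [0.974, 0.226, -0.0], [-0.0, -0.001, -1.0]]
force: [-0.7, 0.9, -1.9]
opening: 0.0155
finger_force: 50.0
```

```bash
python3 - <<'E'
from h import *
np.set_printoptions(precision=4,suppress=True)
o=env.observe();print(o['eef_pos'],o['eef_rot'],o['joints'],o['opening'])
f=grab('top');g=grab('scene','s3.png')
P=cloud(f)*1000;im=f['image'].astype(int)
pur=(im[...,2]>im[...,1]+35)&(im[...,0]>im[...,1]+10)
r=P[pur];r=r[(r[:,2]>100)&(r[:,2]<125)&(abs(r[:,0]-600)<90)&(abs(r[:,1]-0)<70)]
print(len(r),r.min(0),r.max(0),(r.min(0)+r.max(0))/2)
A=np.c_[r[:,:2],np.ones(len(r))];print('tilt',np.linalg.lstsq(A,r[:,2],rcond=None)[0])
E
```

```text
[0.5873 0.0593 0.0581] [[-0.2265  0.974  -0.0006]
 [ 0.974   0.2265 -0.0002]
 [-0.0001 -0.0006 -1.    ]] [-29.4267  33.1865  27.2517 104.7634 -20.0664  46.8904  21.0082] 0.015549113169352577
41 [563.9475 -46.0462 102.0927] [643.3902   5.3329 112.4436] [603.6689 -20.3566 107.2681]
tilt [ -0.0211   0.0187 120.2662]
```

View pics/s3.png

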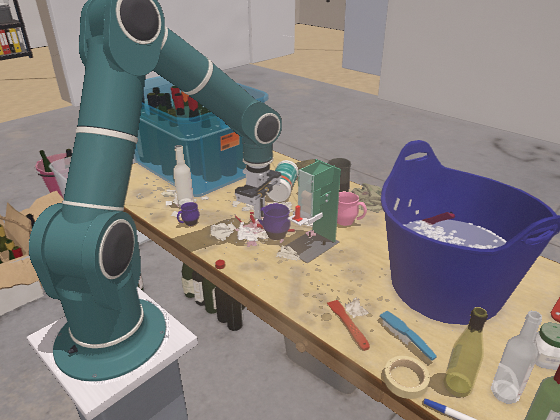

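The mug is level and turned, at (276,222), with the feeder to its right. Now I'll slide it in under the chute.

Emit:
step_arm:
  increments:
    - {"dx": -10, "dy": -5, "dz": 0, "spin": 0}
    - {"dx": -25, "dy": -5, "dz": 0, "spin": 0}
    - {"dx": -40, "dy": -5, "dz": 0, "spin": 0}
    - {"dx": -55, "dy": -5, "dz": 0, "spin": 0}
    - {"dx": -65, "dy": -5, "dz": 0, "spin": 0}
    - {"dx": -72, "dy": -5, "dz": 0, "spin": 0}
    - {"dx": -78, "dy": -5, "dz": 0, "spin": 0}
    - {"dx": -78, "dy": -5, "dz": 0, "spin": 0}

```text
time_s: 6.65
eef_pos: [0.6002, -0.0184, 0.0584]
eef_rot: [[-0.224, 0.974, 0.0], [0.974, 0.224, -0.0], [-0.0, -0.0, -1.0]]
force: [0.6, 0.0, -2.5]
opening: 0.0155
finger_force: 50.0
```

Emit:
step_arm:
  increments:
    - {"dx": -4, "dy": 0, "dz": 0, "spin": 0}
    - {"dx": -8, "dy": 0, "dz": 0, "spin": 0}
    - {"dx": -12, "dy": 0, "dz": 0, "spin": 0}
    - {"dx": -16, "dy": 0, "dz": 0, "spin": 0}
    - {"dx": -16, "dy": 0, "dz": 0, "spin": 0}
    - {"dx": -16, "dy": 0, "dz": 2, "spin": 0}
    - {"dx": -16, "dy": 0, "dz": 4, "spin": 0}
    - {"dx": -16, "dy": 0, "dz": 4, "spin": 0}

```text
time_s: 7.45
eef_pos: [0.6035, -0.033, 0.0541]
eef_rot: [[-0.225, 0.974, -0.001], [0.974, 0.225, 0.0], [0.0, -0.001, -1.0]]
force: [0.4, 0.7, -3.3]
opening: 0.015
finger_force: 50.0
```

```bash
python3 - <<'E'
from h import *
f=grab('scene');t=grab('top')
A=cv2.resize(f['image'][135:265,215:355],None,fx=4,fy=4);B=cv2.resize(t['image'][150:280,240:340],None,fx=4,fy=4)
cv2.imwrite('pics/s4.png',cv2.resize(np.hstack([A,B]),(800,434))[:,:,::-1])
E
```

```text
(no output)
```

View pics/s4.png

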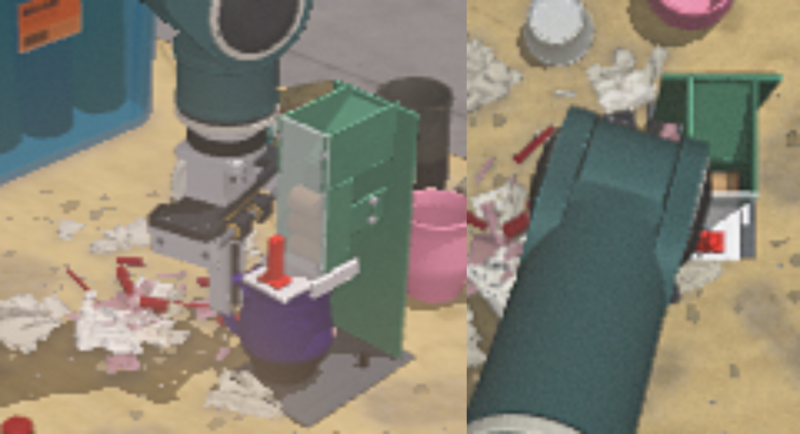

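The mug stands just above the base plate under the shutter, and the gripper clears the chute. I'll set it down and release.

Emit:
step_arm:
  increments:
    - {"dx": 0, "dy": 0, "dz": 1, "spin": 0}
    - {"dx": 0, "dy": 0, "dz": 2, "spin": 0}
    - {"dx": 0, "dy": 0, "dz": 2, "spin": 0}

```text
time_s: 7.85
eef_pos: [0.6038, -0.0331, 0.0525]
eef_rot: [[-0.225, 0.974, 0.0], [0.974, 0.225, 0.0], [-0.0, 0.0, -1.0]]
force: [-0.7, 0.4, 0.8]
opening: 0.0155
finger_force: 50.0
```

Emit:
step_arm:
  increments:
    - {"dx": 0, "dy": 0, "dz": 0, "spin": 0}
    - {"dx": 0, "dy": 0, "dz": 0, "spin": 0}
    - {"dx": 0, "dy": 0, "dz": 0, "spin": 0}
    - {"dx": 12, "dy": 0, "dz": 0, "spin": 0}
    - {"dx": 27, "dy": 0, "dz": 0, "spin": 0}
    - {"dx": 32, "dy": 0, "dz": 0, "spin": 0}
    - {"dx": 32, "dy": 0, "dz": 0, "spin": 0}
  gripper: 34

```text
time_s: 8.55
eef_pos: [0.5963, -0.0003, 0.0525]
eef_rot: [[-0.227, 0.974, -0.0], [0.974, 0.227, 0.0], [0.0, -0.0, -1.0]]
force: [-0.2, -1.4, -0.4]
opening: 0.0339
finger_force: 0.0
```

Emit:
step_arm:
  increments:
    - {"dx": 0, "dy": 0, "dz": 0, "spin": 0}
    - {"dx": 0, "dy": 0, "dz": 5, "spin": 0}
    - {"dx": 0, "dy": 0, "dz": 5, "spin": 0}
    - {"dx": 0, "dy": 0, "dz": 5, "spin": 0}
    - {"dx": 0, "dy": 0, "dz": 5, "spin": 0}
  gripper: 0

```text
time_s: 9.05
eef_pos: [0.5965, -0.0023, 0.0475]
eef_rot: [[-0.225, 0.974, -0.0], [0.974, 0.225, -0.0], [-0.0, -0.0, -1.0]]
force: [0.4, -0.1, 0.2]
opening: 0.0008
finger_force: 0.0
```

Emit:
step_arm:
  increments:
    - {"dx": -5, "dy": 0, "dz": 0, "spin": 0}
    - {"dx": -8, "dy": 0, "dz": 0, "spin": 0}
    - {"dx": -11, "dy": 0, "dz": 0, "spin": 0}
    - {"dx": -13, "dy": 0, "dz": 0, "spin": 0}
    - {"dx": -15, "dy": 0, "dz": 0, "spin": 0}
    - {"dx": -17, "dy": 0, "dz": 0, "spin": 0}
    - {"dx": -19, "dy": 0, "dz": 0, "spin": 0}
    - {"dx": -21, "dy": 0, "dz": 0, "spin": 0}

```text
time_s: 9.85
eef_pos: [0.6013, -0.0225, 0.0475]
eef_rot: [[-0.225, 0.974, -0.0], [0.974, 0.225, 0.0], [0.0, -0.0, -1.0]]
force: [-0.9, 1.4, 0.6]
opening: 0.001
finger_force: 0.9
```

Emit:
step_arm:
  increments:
    - {"dx": -2, "dy": 0, "dz": 0, "spin": 0}
    - {"dx": -4, "dy": 0, "dz": 0, "spin": 0}
    - {"dx": -6, "dy": 0, "dz": 0, "spin": 0}
    - {"dx": -8, "dy": 0, "dz": 0, "spin": 0}
    - {"dx": -10, "dy": 0, "dz": 0, "spin": 0}
    - {"dx": -10, "dy": 0, "dz": 0, "spin": 0}

```text
time_s: 10.45
eef_pos: [0.6035, -0.0327, 0.0475]
eef_rot: [[-0.225, 0.974, 0.0], [0.974, 0.225, -0.0], [-0.0, 0.0, -1.0]]
force: [-0.3, 0.4, -0.2]
opening: 0.0005
finger_force: 0.3
```

```bash
python3 - <<'E'
from h import *
np.set_printoptions(precision=1,suppress=True)
g=grab('scene');Q=cloud(g)*1000;im=g['image'].astype(int)
pur=(im[...,2]>im[...,1]+30)&(im[...,0]>im[...,1]+8)
m=pur&(abs(Q[...,0]-620)<90)&(abs(Q[...,1]+100)<90)
F=np.array([628,-117.2]);c,s=np.cos(np.radians(-2)),np.sin(np.radians(-2));R=np.array([[c,s],[-s,c]])
for lo,hi in((25,45),(45,65),(65,85),(85,103)):
  k=m&(Q[...,2]>lo)&(Q[...,2]<hi);q=(Q[k][:,:2]-F)@R.T
  A=np.c_[2*q,np.ones(len(q))];z=np.linalg.lstsq(A,(q**2).sum(1),rcond=None)[0];print(lo,len(q),z[:2],np.sqrt(z[2]+z[0]**2+z[1]**2),q.min(0),q.max(0))
E
```

```text
25 1 [ -2.  -19.1] 19.167196243887453 [ -3.9 -38.1] [ -3.9 -38.1]
45 65 [-5.5 -2. ] 40.84641834905212 [-40.9 -45.4] [35.  22.3]
65 86 [-5.5 -1.2] 38.85011977410045 [-40.3 -43.4] [30.2 29.1]
85 35 [-6.9  5.8] 43.218899465486054 [-41.5 -39.3] [30.3 51.7]
```

Emit:
step_arm:
  increments:
    - {"dx": 20, "dy": 0, "dz": 0, "spin": 0}
    - {"dx": 60, "dy": 0, "dz": 0, "spin": 0}
    - {"dx": 60, "dy": 0, "dz": -40, "spin": 0}
    - {"dx": 60, "dy": 0, "dz": -90, "spin": 0}
    - {"dx": 60, "dy": 0, "dz": -140, "spin": 0}
    - {"dx": 60, "dy": 0, "dz": -190, "spin": 0}
    - {"dx": 60, "dy": 0, "dz": -232, "spin": 0}
    - {"dx": 60, "dy": 0, "dz": -232, "spin": -0.1}

```text
time_s: 11.3
eef_pos: [0.592, 0.0258, 0.2852]
eef_rot: [[-0.321, 0.947, 0.008], [0.947, 0.321, 0.001], [-0.001, 0.008, -1.0]]
force: [0.3, 0.1, -0.5]
opening: 0.0005
finger_force: 0.0
```

Emit:
step_arm:
  increments:
    - {"dx": 0, "dy": -20, "dz": 0, "spin": -0.14}
    - {"dx": 0, "dy": -40, "dz": 0, "spin": -0.28}
    - {"dx": 0, "dy": -55, "dz": 0, "spin": -0.42}
    - {"dx": 0, "dy": -70, "dz": 0, "spin": -0.56}
    - {"dx": 0, "dy": -70, "dz": 0, "spin": -0.7}
    - {"dx": 0, "dy": -70, "dz": 0, "spin": -0.84}
    - {"dx": 0, "dy": -70, "dz": 0, "spin": -0.98}
    - {"dx": 0, "dy": -70, "dz": 0, "spin": -1.12}
  gripper: 50

```text
time_s: 12.1
eef_pos: [0.5236, 0.0035, 0.2795]
eef_rot: [[-0.993, 0.118, 0.0], [0.118, 0.993, -0.0], [-0.0, -0.0, -1.0]]
force: [0.4, 1.2, 0.6]
opening: 0.0497
finger_force: 0.0
```

Emit:
step_arm:
  increments:
    - {"dx": 0, "dy": 0, "dz": 0, "spin": -0.09}
    - {"dx": 0, "dy": 0, "dz": 0, "spin": -0.09}
    - {"dx": 0, "dy": 0, "dz": 0, "spin": -0.09}

```text
time_s: 12.4
eef_pos: [0.5237, 0.0035, 0.2795]
eef_rot: [[-0.999, 0.037, 0.0], [0.037, 0.999, -0.0], [-0.0, -0.0, -1.0]]
force: [-0.3, -0.1, -0.7]
opening: 0.05
finger_force: 0.0
```

Emit:
step_arm:
  increments:
    - {"dx": -10, "dy": -40, "dz": 0, "spin": 0}
    - {"dx": -20, "dy": -80, "dz": 0, "spin": 0}
    - {"dx": -29, "dy": -117, "dz": 10, "spin": 0}
    - {"dx": -29, "dy": -117, "dz": 30, "spin": 0}
    - {"dx": -29, "dy": -117, "dz": 30, "spin": 0}
    - {"dx": -29, "dy": -117, "dz": 30, "spin": 0}

```text
time_s: 13.0
eef_pos: [0.5487, -0.1136, 0.2498]
eef_rot: [[-0.999, 0.035, -0.001], [0.035, 0.999, 0.0], [0.001, 0.0, -1.0]]
force: [0.6, 0.6, 0.4]
opening: 0.0499
finger_force: 0.0
```

```bash
python3 - <<'E'
from h import *
np.set_printoptions(precision=1,suppress=True)
f=grab('wrist','w2.png');o=env.observe();print(o['eef_pos']*1000)
for n,f in(('w',f),('t',grab('top'))):
  P=cloud(f)*1000;im=f['image'].astype(int)
  red=(im[...,0]>140)&(im[...,1]<80)&(abs(P[...,0]-580)<30)&(abs(P[...,1]+117)<30)
  q=P[red&(P[...,2]>174)&(P[...,2]<190)];print(n,len(q),q.mean(0),q.min(0),q.max(0)) if len(q) else print(n,0)
E
```

```text
[ 549.  -113.4  250.2]
w 156 [ 579.  -115.3  180.8] [ 573.4 -121.1  176.6] [ 585.5 -110.3  182.9]
t 0
```

View pics/w2.png

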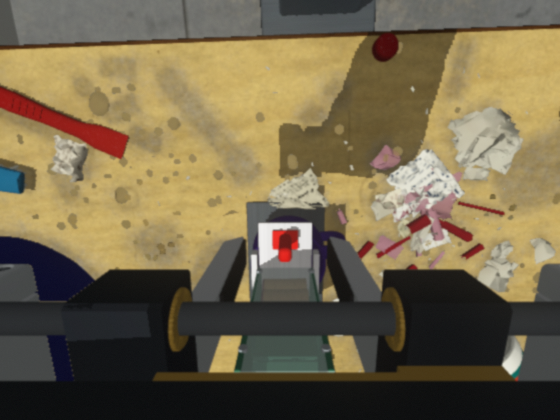

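The tab is at (285,250) in the wrist view, i.e. at x 579, y −115 mm, between the open fingers in y, and the mug is under the shutter. I'll grip it with an offset so the body clears the chute front.

Emit:
step_arm:
  increments:
    - {"dx": -13, "dy": -1, "dz": 30, "spin": 0}
    - {"dx": -13, "dy": -1, "dz": 60, "spin": 0}
    - {"dx": -13, "dy": -1, "dz": 85, "spin": 0}
    - {"dx": -13, "dy": -1, "dz": 98, "spin": 0}
    - {"dx": -13, "dy": -1, "dz": 98, "spin": 0}
    - {"dx": -17, "dy": -1, "dz": 98, "spin": 0}
    - {"dx": -21, "dy": -1, "dz": 98, "spin": 0}
    - {"dx": -21, "dy": -1, "dz": 98, "spin": 0}

```text
time_s: 13.9
eef_pos: [0.5708, -0.1159, 0.1525]
eef_rot: [[-0.999, 0.033, 0.002], [0.033, 0.999, -0.0], [-0.002, -0.0, -1.0]]
force: [0.8, 0.5, -0.4]
opening: 0.0502
finger_force: 0.0
```

Emit:
step_arm:
  increments:
    - {"dx": 0, "dy": 0, "dz": 0, "spin": 0}
    - {"dx": 0, "dy": 0, "dz": 0, "spin": 0}
    - {"dx": 0, "dy": 0, "dz": 0, "spin": 0}
    - {"dx": 0, "dy": 0, "dz": 0, "spin": 0}
    - {"dx": 0, "dy": 0, "dz": 0, "spin": 0}
    - {"dx": 0, "dy": 0, "dz": 0, "spin": 0}
    - {"dx": 0, "dy": 0, "dz": 0, "spin": 0}
  gripper: 5
  force: 25

```text
time_s: 14.6
eef_pos: [0.5697, -0.1158, 0.1515]
eef_rot: [[-0.999, 0.034, -0.0], [0.034, 0.999, 0.0], [0.0, 0.0, -1.0]]
force: [-1.2, 1.2, 0.6]
opening: 0.0117
finger_force: 25.0
```

Emit:
step_arm:
  increments:
    - {"dx": 5, "dy": 0, "dz": 0, "spin": 0}
    - {"dx": 11, "dy": 0, "dz": 0, "spin": 0}
    - {"dx": 17, "dy": 0, "dz": 0, "spin": 0}
    - {"dx": 23, "dy": 0, "dz": 0, "spin": 0}
    - {"dx": 29, "dy": 0, "dz": 0, "spin": 0}
    - {"dx": 35, "dy": 0, "dz": 0, "spin": 0}
    - {"dx": 41, "dy": 0, "dz": 0, "spin": 0}
    - {"dx": 45, "dy": 0, "dz": 0, "spin": 0}

```text
time_s: 15.4
eef_pos: [0.5243, -0.1145, 0.1515]
eef_rot: [[-0.999, 0.034, 0.0], [0.034, 0.999, -0.0], [-0.0, -0.0, -1.0]]
force: [21.6, -1.0, -11.8]
opening: 0.0118
finger_force: 25.0
```

Emit:
step_arm:
  increments:
    - {"dx": 0, "dy": 0, "dz": 0, "spin": 0}
    - {"dx": 0, "dy": 0, "dz": 0, "spin": 0}
    - {"dx": 0, "dy": 0, "dz": 0, "spin": 0}
    - {"dx": 0, "dy": 0, "dz": 0, "spin": 0}
    - {"dx": 0, "dy": 0, "dz": 0, "spin": 0}
    - {"dx": 0, "dy": 0, "dz": 0, "spin": 0}
    - {"dx": 0, "dy": 0, "dz": 0, "spin": 0}
    - {"dx": 0, "dy": 0, "dz": 0, "spin": 0}

```text
time_s: 16.2
eef_pos: [0.5246, -0.1144, 0.1515]
eef_rot: [[-0.999, 0.034, -0.0], [0.034, 0.999, -0.0], [0.0, -0.0, -1.0]]
force: [1.1, -0.4, -0.3]
opening: 0.0116
finger_force: 25.0
```

```bash
python3 - <<'E'
from h import *
f=grab('scene');t=grab('top')
A=cv2.resize(f['image'][135:265,235:355],(400,434));B=cv2.resize(t['image'][150:250,270:350],(347,434),interpolation=2)
cv2.imwrite('pics/s5.png',np.hstack([A,B])[:,:,::-1])
E
```

```text
(no output)
```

View pics/s5.png

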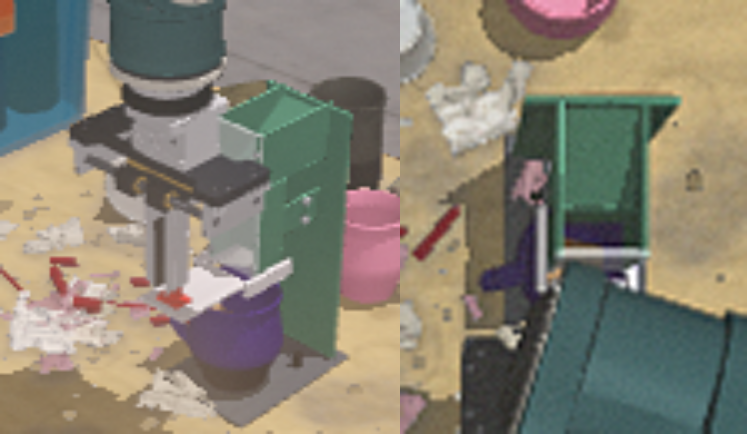

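The chute is empty, the corks show brown inside the purple mug through it at (590,235), and the mug is upright. Now I'll close it.

Emit:
step_arm:
  increments:
    - {"dx": -6, "dy": 0, "dz": 0, "spin": 0}
    - {"dx": -12, "dy": 0, "dz": 0, "spin": 0}
    - {"dx": -18, "dy": 0, "dz": 0, "spin": 0}
    - {"dx": -24, "dy": 0, "dz": 0, "spin": 0}
    - {"dx": -30, "dy": 0, "dz": 0, "spin": 0}
    - {"dx": -36, "dy": 0, "dz": 0, "spin": 0}
    - {"dx": -42, "dy": 0, "dz": 0, "spin": 0}
    - {"dx": -46, "dy": 0, "dz": 0, "spin": 0}

```text
time_s: 17.1
eef_pos: [0.5702, -0.1158, 0.1513]
eef_rot: [[-0.999, 0.034, -0.002], [0.034, 0.999, 0.0], [0.002, 0.0, -1.0]]
force: [-25.5, 3.9, 23.8]
opening: 0.0115
finger_force: 25.0
```

Emit:
step_arm:
  increments:
    - {"dx": 0, "dy": 0, "dz": 0, "spin": 0}
    - {"dx": 0, "dy": 0, "dz": 0, "spin": 0}
    - {"dx": 0, "dy": 0, "dz": 0, "spin": 0}

```text
time_s: 17.4
eef_pos: [0.5701, -0.1158, 0.1514]
eef_rot: [[-0.999, 0.034, -0.001], [0.034, 0.999, 0.0], [0.002, 0.0, -1.0]]
force: [-7.5, 1.4, 6.6]
opening: 0.0119
finger_force: 25.0
```

It is pressed against the stop, so I'll release and retreat.

Emit:
step_arm:
  increments:
    - {"dx": 0, "dy": 0, "dz": 0, "spin": 0}
    - {"dx": 0, "dy": 0, "dz": 0, "spin": 0}
    - {"dx": 0, "dy": 0, "dz": 0, "spin": 0}
    - {"dx": 15, "dy": 0, "dz": 0, "spin": 0}
    - {"dx": 30, "dy": 0, "dz": 0, "spin": 0}
    - {"dx": 30, "dy": 0, "dz": -40, "spin": 0}
    - {"dx": 30, "dy": 0, "dz": -90, "spin": 0}
    - {"dx": 30, "dy": 0, "dz": -140, "spin": 0}
  gripper: 40

```text
time_s: 18.2
eef_pos: [0.5402, -0.115, 0.2932]
eef_rot: [[-0.999, 0.034, -0.0], [0.034, 0.999, -0.0], [0.0, -0.0, -1.0]]
force: [0.1, -0.0, 0.1]
opening: 0.0398
finger_force: 0.0
```

Emit:
step_arm:
  increments:
    - {"dx": 40, "dy": 30, "dz": 0, "spin": 0}
    - {"dx": 80, "dy": 60, "dz": 0, "spin": 0}
    - {"dx": 100, "dy": 100, "dz": 0, "spin": 0}
    - {"dx": 100, "dy": 140, "dz": 0, "spin": 0}
    - {"dx": 100, "dy": 180, "dz": 0, "spin": 0}
    - {"dx": 100, "dy": 180, "dz": 0, "spin": 0}

```text
time_s: 18.8
eef_pos: [0.4466, 0.0731, 0.2915]
eef_rot: [[-1.0, 0.028, 0.0], [0.028, 1.0, 0.001], [-0.0, 0.001, -1.0]]
force: [0.7, -1.2, 0.4]
opening: 0.0401
finger_force: 0.0
```

```bash
python3 - <<'E'
from h import *
np.set_printoptions(precision=1,suppress=True)
f=grab('scene');t=grab('top')
A=cv2.resize(f['image'][145:265,235:355],(400,400),interpolation=2);B=cv2.resize(t['image'][150:250,260:360],(400,400),interpolation=2)
cv2.imwrite('pics/s6.png',np.hstack([A,B])[:,:,::-1])
def tab(f):
  P=cloud(f)*1000;im=f['image'].astype(int)
  r=(im[...,0]>130)&(im[...,1]<80)&(abs(P[...,0]-570)<50)&(abs(P[...,1]+117)<30)&(P[...,2]>147)&(P[...,2]<190)
  q=P[r];print(len(q),np.median(q,0),q.min(0),q.max(0))
tab(f);tab(t)
E
```

```text
29 [ 575.2 -120.2  166.8] [ 570.9 -124.1  148.5] [ 579.3 -113.4  180.5]
15 [ 580.5 -115.4  178.7] [ 574.6 -119.   173.7] [ 583.7 -109.9  184. ]
```

View pics/s6.png

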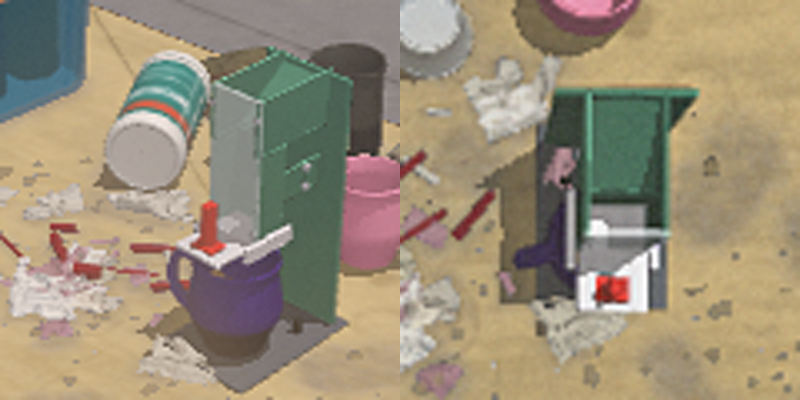

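The shutter is back at its starting place (tab x 580.5, as before), the chute is empty, the mug stands under it and no cork lies outside. Handing in.

```bash
python3 -c "
from rig import workorder
print(workorder.finish_job())"
```

```text
the job is handed in; nothing more can be done
None
```

The job is handed in: the purple mug stands upright under the chute, the shutter is fully shut, and the corks are in the mug as far as the pictures show (empty chute, corks seen in the mug, none outside). The bottle, cap and scraper were not touched.

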